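# Stow the last hex nut in the cabinet door's tray

## Task

Swing the grey bench cabinet's door fully open by its bow handle and leave it open. Then take the big hex nut from the mat and lay it flat, without dropping it, in the upper tray on the inside of the door, where it starts the second row: snug in a notch between two nuts of the back row, flat faces touching both. Swing the door smoothly and leave the blue bin, the black housing and the wrench where they are.

Things in the scene. Friction and masses are not known exactly. Their poses are not given: they have to be found in the camera images.
- cabinet: Grey sheet-steel bench cabinet, 300 wide (y), 220 deep (x), 260 mm high, fixed; its front faces the robot. Origin: bench level, middle of the front edge of the carcass; x points into the cabinet. Its door is a pan 298 wide, 20 mm thick, 12 to 257 mm above the bench, hinged on the left edge as the robot sees it (+y); the free edge swings out to the robot, then to the left.
- door (a joint): Door angle: 0 shut, 1.75 fully open at its stop (100 degrees); starts shut. No latch or spring; the stiff hinge (0.5 N m friction, 2 to 5 N at the handle) stays where it is left.
- door_hinge (a point): Point on the vertical hinge axis, 222 mm above the bench (height of the handle bar). Its frame turns with the door: z up, x from the door's outside to its inside (into the cabinet when shut), -y along the door from hinge to free edge. The outer face lies at x = -20 mm, the inner face of its sheet at x = -17 mm.
- door_handle (a point): Middle of the level bar (handle_bar) of the steel bow handle, outside, near the door's top and free edge: round bar 10 mm thick, 100 mm long along y, axis 50 mm off the face (45 mm gap behind it, open from above), 222 mm above the bench, 35 mm below the door's top. In the door_hinge frame: x -70, y -235 mm. Same axes.
- tray_floor (a point): Middle of the rubber-lined floor of the upper dark steel tray inside the door, 195 mm above the bench; in the door_hinge frame x +28, y -150 mm, same axes. Inside 146 mm long (y), 90 deep (x), back (-x) is the door's sheet, end walls 16 and front lip (+x) 12 mm high. Row nuts: centres at x -24 here; a second-row nut nests 31.2 mm further in (+x), midway between two. Middle notch: most finger room.
- row0_center (a point): Centre (half-way up) of nut 1 of 4, counted from the hinge, of the back row standing loose in the upper tray: flats touching along the row (y), a corner of each to the door's sheet. Same size and axes as the loose nut.
- row1_center (a point): Centre (half-way up) of nut 2 of 4, counted from the hinge, of the back row standing loose in the upper tray: flats touching along the row (y), a corner of each to the door's sheet. Same size and axes as the loose nut.
- row2_center (a point): Centre (half-way up) of nut 3 of 4, counted from the hinge, of the back row standing loose in the upper tray: flats touching along the row (y), a corner of each to the door's sheet. Same size and axes as the loose nut.
- row3_center (a point): Centre (half-way up) of nut 4 of 4, counted from the hinge, of the back row standing loose in the upper tray: flats touching along the row (y), a corner of each to the door's sheet. Same size and axes as the loose nut.
- nut_center (a point): Centre (half-way up, 9.5 mm) of the loose M24 steel hex nut to be stowed: 36 mm across flats, 41.6 across corners, 19 high, 24 mm bore, about 0.11 kg. Lies flat on the green-grey mat, to the right of the cabinet as the robot sees it. z is the bore axis; y is square to one pair of flats, the others stand at +-60 degrees to that.
- bin: Bystander: blue open bin of bolts, 160 x 105 x 75 mm high, origin at the centre of its underside, x along its length.
- housing: Bystander: black folded sheet-metal housing, 150 x 110 x 60 mm high, origin at the centre of its underside, x along its length.
- wrench: Bystander: steel wrench 200 mm long, 38 mm wide, 8 mm thick, lying on the bench; origin under its middle, x along its length.
Things that resemble listed ones, but are neither listed nor needed, are in the scene too. Leave any turquoise look-alike of the part that bears nut_center alone.

How it is judged:
By the outcome, as a careful person would: the job done as asked, in the order asked, and still so for the second after the job is handed in, with the robot touching nothing.
It also fails if it takes over 61 s, if anything falls off the work surface, if the arm or the gripper's body presses on something with over 40 N, if the wrist force passes 120 N, or if a joint passes its speed limit or range.

## Robot

A 6-joint arm with a two-finger parallel gripper is mounted at the origin on the work surface. World frame = base frame: x ahead of the robot, y to its left, z up, the work surface at z = 0. Lengths are in m, angles in rad, forces in N, time in s.
With the tool pointing down it reaches from about 0.35 to 0.775 m from the base axis. Payload 7.3 kg.
Tool frame: the origin (TCP) lies at the very end of the fingers, on their centre line; the grasp point (between the pads) lies grip_point_offset behind it (grip_point_offset is the distance from the TCP to the grasp point, in m); z points along the fingers, y is the direction in which the jaws open and shut (so a half turn about z gives the same grasp; the last joint's range is limited). The gripper opens to 92 mm and grips with 3 to 60 N. Pads are 19 mm wide; open, the fingers measure 130 mm over their backs; the gripper's body (75 mm by 190 mm) begins 47 mm behind the grasp point.
Start: joints at [1.065, 0.342, 1.524, -0, 1.275, -0.146], TCP at [0.185, 0.491, 0.189] pointing down, gripper open.
Joint ranges: [-2.53, 2.53], [-0.77, 2.02], [0.04, 2.7], [-1, 4.14], [0.28, 2.66], [-3.11, 3.11]. Speed limits (rad/s): [2.57, 2.57, 3.14, 3.14, 3.14, 3.14].

## Interface

Orientations are given as [roll, pitch, yaw] about the fixed x, y, z axes, in that order (R = Rz(yaw) Ry(pitch) Rx(roll)).
In Python, from cell import * gives the robot as it stands.
- The arm moves only by the shell command python3 -m inch 'ROWS' [OPENING] [FORCE]. ROWS is JSON, a list that holds one entry, the list of rows, each a list of 4 numbers: the shift along the tool's x, y, z in mm, then the turn about the tool's z in rad. In form: [[[x, y, z, roll], ...]]. A call has 1 to 10 rows; each row shifts and turns the commanded pose from where the row before left it, along the tool's axes as they then stand; what a row does not reach is not made up. A row lasts 1/8 s, in which the tool goes at most 62.5 mm and 10.7 degrees, less where a joint would pass 70% of its speed; a pose out of reach is approached as far as the arm can. A call with a gripper value outside its range is refused whole. OPENING is the closure, from -1 (fully open) to 1 (shut), set as the call begins (- or left out, the last holds). The fingers move at their own pace and stop on an object; FORCE is the grip in N (left out, the last holds). Time passes only in rows, so rows that do not move let the fingers close. It gives the time, the measured TCP pose, the force and the opening at its end, in the units of the state.
- observe(): the state, without advancing time (a new reading comes with each control period).
- read_camera(name): name is "scene" or "side" or "wrist"; returns a dict with "img" (480x640x3 uint8, blue, green, red), "fx", "fy", "cx", "cy" (pixels), "eye" and "rotation" of the camera in the world; the wrist camera has in their place "T_tool_cam" (4x4, takes a point from camera to tool coordinates, whose origin is the TCP and whose axes are the flange's). Camera axes: x right, y down, z forward; pixel columns grow to the right and rows downward; lengths in m; the calibration is good to about 2 mm. A picture is of the moment at which its call begins: read the wrist's pose just before it. There is no depth.
- hand_in(): hands the job in, once; it reports no verdict.
Trained networks look in the newest picture that a camera, given by its name, has taken for a name from the list of things; names that differ only in an ending like _2 or _b are one class to them, and where a whole thing is asked for, a point or a joint stands for the part that bears it (a point fixed in the world has none). Each returns a list of dicts, best first, with "conf" (0 to 1); they miss things now and then, are a little off and sometimes report something else, mostly with a low value. They report only what shows in the picture. A call takes as long as a camera call. They do not tell look-alikes from the thing itself.
- boxes_of(camera, label): "at" ([row, column] in pixels, amid what is visible of it).
- place_of(camera, label): "at" ([row, column] in pixels: a listed point, or the origin of a listed thing).
The state is a dict: "time": time; "qpos": joint angles; "qvel": joint speeds; "joint_efforts": joint torques, N m; "tool_pos": TCP position; "tool_rot": TCP orientation; "contact_force": force on the tool from outside, world axes, zero at the start; "torque": the same for the moment, N m; "opening": finger opening in m.
Only numpy, scipy, OpenCV 4.12 (cv2) and the standard library are available. Lean on these libraries where they do the work, as an engineer would, in place of code of your own. Each camera call takes 0.05 s, during which the arm holds its last target. There are 200 camera calls.

## Working session

There is one attempt and no reset: what is moved stays moved. The work goes in short steps, Python scripts to look and compute and a shell command to move; the robot and the scene stay as the last step left them, time stands still between calls to the robot, and variables do not carry over. Pictures are saved under pics/ and viewed, about 8 in all and at most 12, crops included, and the job is handed in when it is done.

```bash
ls; mkdir -p pics; cat > h.py <<'E'
from cell import *
import numpy as np, cv2
from scipy.spatial.transform import Rotation as R
def ray(c,at,st=None):
    d=np.array([(at[1]-c['cx'])/c['fx'],(at[0]-c['cy'])/c['fy'],1.])
    if 'eye' in c: return np.array(c['eye']),np.array(c['rotation'])@d
    T=np.array(c['T_tool_cam']); Rt=R.from_euler('xyz',st['tool_rot']).as_matrix()
    return np.array(st['tool_pos'])+Rt@T[:3,3], Rt@T[:3,:3]@d
def onz(c,at,z,st=None):
    o,d=ray(c,at,st); return o+d*(z-o[2])/d[2]
def proj(c,p,st=None):
    if 'eye' in c: q=np.array(c['rotation']).T@(np.array(p)-c['eye'])
    else:
        T=np.array(c['T_tool_cam']); Rt=R.from_euler('xyz',st['tool_rot']).as_matrix()
        q=T[:3,:3].T@(Rt.T@(np.array(p)-st['tool_pos'])-T[:3,3])
    return q[0]/q[2]*c['fx']+c['cx'], q[1]/q[2]*c['fy']+c['cy']
def tri(rs):
    A=0;b=0
    for o,d in rs:
        d=d/np.linalg.norm(d);P=np.eye(3)-np.outer(d,d);A=A+P;b=b+P@o
    return np.linalg.solve(A,b)
E
python3 - <<'E'
from h import *
s=observe(); print(s)
try: print(grip_point_offset)
except Exception as e: print(e)
zs=dict(nut_center=.0095,door_handle=.222,door_hinge=.222,cabinet=0,bin=0,housing=0,wrench=0)
D={}
for n in('scene','side'):
    c=read_camera(n); cv2.imwrite(f'pics/{n}0.png',c['img']); print(n,np.round(c['eye'],3))
    for k,z in zs.items():
        r=place_of(n,k)
        for q in r[:3]: print(k,round(q['conf'],2),np.round(q['at']),np.round(onz(c,q['at'],z),3))
        if r: D.setdefault(k,[]).append(ray(c,r[0]['at']))
for k,v in D.items():
    if len(v)>1: print(k,np.round(tri(v),3))
E
```

```text
pics
{'time': 0.0, 'qpos': array([ 1.06494693e+00,  3.42698154e-01,  1.52505363e+00, -7.32878088e-06,
        1.27540252e+00, -1.45970095e-01]), 'qvel': array([-1.48315253e-03, -1.11087782e-04,  1.82189549e-03, -6.76199668e-05,
       -2.73772103e-03,  1.89303860e-03]), 'joint_efforts': array([ 1.29375527e-03, -4.31230152e+01, -2.44225484e+01,  7.17398152e-02,
        5.60314755e-02, -1.47117175e-04]), 'tool_pos': array([0.18461393, 0.49095173, 0.18804499]), 'tool_rot': array([-3.14004660e+00, -2.20210736e-04,  2.78171532e+00]), 'contact_force': array([-0.22953959,  0.32391796,  0.47741686]), 'torque': array([-0.01064983,  0.04471072, -0.00137304]), 'opening': 0.09201525570571097}
0.0188
scene [1.119 0.708 0.797]Traceback (most recent call last):
  File "<stdin>", line 11, in <module>
  File "h.py", line 10, in onz
    o,d=ray(c,at,st); return o+d*(z-o[2])/d[2]
                                          ~^^^
IndexError: invalid index to scalar variable.
```

```bash
sed -i "s/np.array(c\['rotation'\])/RM(c)/; s/^def ray/def RM(c): return R.from_euler('xyz',c['rotation']).as_matrix()\ndef ray/" h.py
cat > m.py <<'E'
from h import *
c=read_camera('scene'); print(c['rotation'],c['fx'])
zs=dict(nut_center=.0095,door_handle=.222,door_hinge=.222,cabinet=0,bin=0,housing=0,wrench=0)
D={}
for n in('scene','side'):
    c=read_camera(n); cv2.imwrite(f'pics/{n}0.png',c['img']); print(n,np.round(c['eye'],3))
    for k,z in zs.items():
        r=place_of(n,k)
        for q in r[:3]: print(k,round(q['conf'],2),np.round(q['at']),np.round(onz(c,q['at'],z),3))
        if r: D.setdefault(k,[]).append(ray(c,r[0]['at']))
for k,v in D.items():
    if len(v)>1: print(k,np.round(tri(v),3))
a=cv2.imread('pics/scene0.png');b=cv2.imread('pics/side0.png')
E
python3 m.py
```

```text
[-2.17646323 -0.01182037  2.48063093] 479.55515316439255
scene [1.119 0.708 0.797]
nut_center 0.72 [233. 318.] [ 0.403 -0.212  0.009]
nut_center 0.51 [219. 299.] [ 0.403 -0.306  0.009]
door_handle 0.82 [198. 265.] [ 0.605 -0.157  0.222]
door_handle 0.26 [259. 288.] [0.7   0.074 0.222]
door_hinge 0.64 [258. 289.] [0.695 0.072 0.222]
bin 0.79 [399. 414.] [ 0.599  0.356 -0.   ]
housing 0.86 [363. 485.] [0.41  0.385 0.   ]
side [ 0.333 -0.718  0.917]
nut_center 0.79 [372. 282.] [ 0.401 -0.228  0.009]
nut_center 0.64 [405. 293.] [ 0.406 -0.307  0.009]
nut_center 0.47 [435. 383.] [ 0.564 -0.418  0.009]
door_handle 0.87 [268. 362.] [ 0.596 -0.16   0.222]
door_hinge 0.73 [190. 368.] [0.698 0.077 0.222]
cabinet 0.66 [294. 379.] [ 0.691 -0.078  0.   ]
bin 0.65 [196. 303.] [0.604 0.36  0.   ]
bin 0.57 [203. 244.] [0.416 0.376 0.   ]
housing 0.75 [204. 242.] [0.408 0.373 0.   ]
wrench 0.67 [438. 384.] [ 0.565 -0.42   0.   ]
nut_center [ 0.399 -0.222  0.001]
door_handle [ 0.6   -0.16   0.219]
door_hinge [0.697 0.074 0.224]
bin [0.602 0.357 0.003]
housing [ 0.407  0.382 -0.006]
```

View pics/scene0.png

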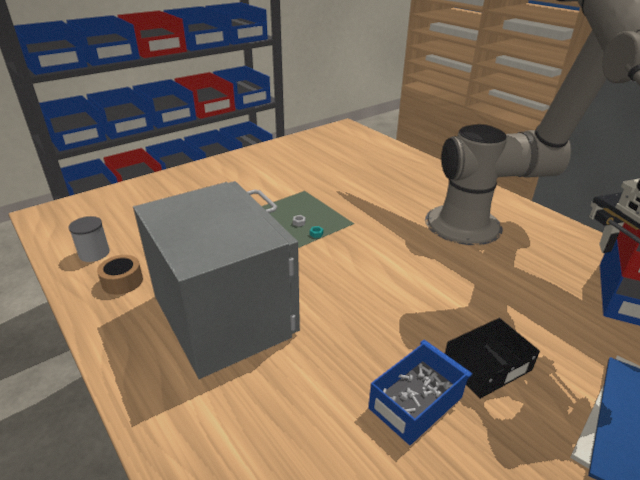

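View pics/side0.png

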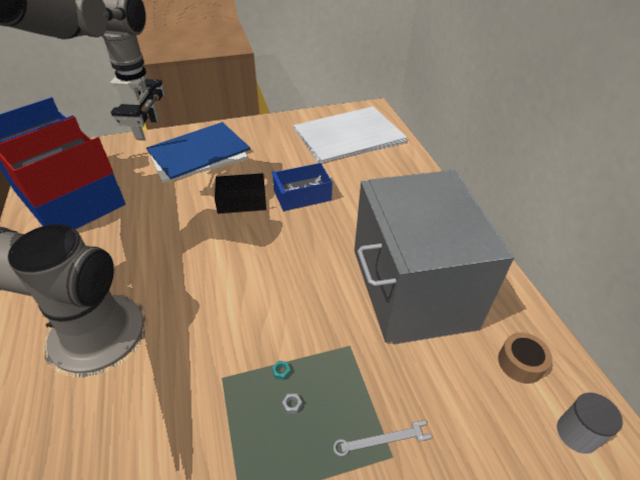

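The loose steel nut is at scene (219,299) and side (405,293), about (0.405, -0.306). The turquoise look-alike is at about (0.40, -0.225). The handle is at about (0.60, -0.16) and the hinge at (0.697, 0.075), so the cabinet's yaw is about -6°. I'll lift and turn first, then go over the handle.

```bash
python3 -m inch '[[[0,0,-10,0.12],[0,0,-16,0.17],[0,0,-16,0.17],[0,0,-16,0.17],[0,0,-16,0.17],[0,0,-16,0.17],[0,0,-16,0.17],[0,0,-14,0.17]]]' -1 15
cat >> h.py <<'E'
def go(t,w=None):
    "tool-frame shift mm to world target t, after turning to yaw w; and turn about tool z"
    s=observe(); w0=s['tool_rot'][2]; w=w0 if w is None else w
    Rt=R.from_euler('xyz',[np.pi,0,w]).as_matrix()
    return np.round(Rt.T@(np.array(t)-s['tool_pos'])*1000,1), round((w0-w+np.pi)%(2*np.pi)-np.pi,4)
E
python3 -c "
from h import *
s=observe();print(s['tool_pos'],s['tool_rot']); print(go([.60,-.16,.32])); print(read_camera('wrist')['T_tool_cam'])"
```

```text
time: 1.95
tool_pos: [0.1848, 0.4914, 0.3094]
tool_rot: [3.141, -0.0, 1.466]
contact_force: [0.5, -0.3, -0.1]
opening: 0.0917
[0.18483656 0.49142761 0.30937754] [ 3.14145051e+00 -4.05094495e-04  1.46620845e+00]
(array([-604.5,  480.9,  -10.6]), np.float64(0.0))
[[-8.08809508e-04 -9.54567130e-01 -2.97994865e-01  8.02548317e-02]
 [ 9.99999673e-01 -7.73158743e-04 -2.37511881e-04 -5.94142361e-04]
 [-3.67630069e-06 -2.97994960e-01  9.54567443e-01 -1.95676222e-01]
 [ 0.00000000e+00  0.00000000e+00  0.00000000e+00  1.00000000e+00]]
```

```bash
python3 -m inch '[[[-20,16,-1,0],[-40,32,-1,0],[-40,32,-1,0],[-40,32,-1,0],[-40,32,-1,0],[-40,32,-1,0],[-40,32,-1,0],[-40,32,-1,0],[-40,32,-1,0],[-40,32,-1,0]]]' -1 15
python3 -m inch '[[[-40,31,0,0],[-40,31,0,0],[-40,31,0,0],[-40,31,0,0],[-40,31,0,0],[-24,15,0,0],[0,0,0,0],[0,0,0,0]]]'
cat > w.py <<'E'
from h import *
import sys
s=observe(); c=read_camera('wrist'); cv2.imwrite(f'pics/{sys.argv[1]}.png',c['img'])
print(s['time'],np.round(s['tool_pos'],4),np.round(s['tool_rot'],4),np.round(s['contact_force'],1),round(s['opening'],4))
for a in sys.argv[2:]:
    k,z=a.split('=')
    for q in place_of('wrist',k)[:3]: print(k,round(q['conf'],2),np.round(q['at']),np.round(onz(c,q['at'],float(z),s),4))
E
python3 w.py w1 door_handle=.222 door_hinge=.222 nut_center=.0095
```

```text
time: 3.25
tool_pos: [0.4504, 0.0817, 0.3185]
tool_rot: [3.141, -0.0, 1.474]
contact_force: [1.0, 1.6, 0.3]
opening: 0.0916
time: 4.25
tool_pos: [0.5965, -0.1559, 0.3184]
tool_rot: [-3.141, -0.001, 1.473]
contact_force: [0.8, 0.9, -0.4]
opening: 0.0915
4.25 [ 0.5965 -0.1559  0.3184] [-3.1410e+00 -6.0000e-04  1.4733e+00] [ 0.8  0.9 -0.4] 0.0915
door_handle 0.64 [228. 324.] [ 0.6039 -0.1546  0.222 ]
nut_center 0.91 [249. 186.] [ 0.403  -0.2245  0.0095]
nut_center 0.52 [299. 196.] [ 0.4032 -0.3027  0.0095]
```

View pics/w1.png

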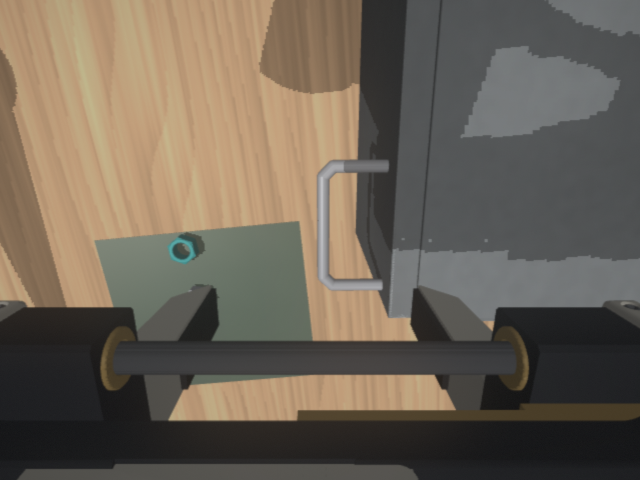

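The bow handle is in view, with its bar running from about (323,175) to (325,280). The door/cabinet seam runs from (441,0) to (419,318). Next I get the angle from these lines.

```bash
python3 - <<'E'
from h import *
s=observe(); c=read_camera('wrist')
P=lambda col,row,z: onz(c,(row,col),z,s)
def ang(a,b,n): 
    d=a-b; print(n,np.round(a,4),np.round(b,4),'yaw',np.degrees(np.arctan2(d[1],d[0]))-90)
ang(P(441,0,.257),P(419,318,.257),'seam'); ang(P(405,10,.257),P(390,318,.257),'outer edge')
g=cv2.cvtColor(c['img'],cv2.COLOR_BGR2GRAY).astype(float)
pts=[]
for r in range(185,275,6):
    row=g[r,305:345]; gx=np.gradient(cv2.GaussianBlur(row[None],(5,1),0)[0])
    pts.append((r,305+np.argmax(gx),305+np.argmin(gx)))
print(pts)
psi=np.radians(-6)
for psi in np.radians([-7,-6,-5]):
    h=np.array([.600,-.156]); Rz=np.array([[np.cos(psi),-np.sin(psi)],[np.sin(psi),np.cos(psi)]])
    print(np.degrees(psi),'hinge from handle',h-Rz@[-.07,-.235])
E
```

```text
seam [ 0.6877 -0.0098  0.257 ] [ 0.6714 -0.2251  0.257 ] yaw -4.322666699315775
outer edge [ 0.6658 -0.0129  0.257 ] [ 0.6489 -0.2228  0.257 ] yaw -4.613173830887732
[(185, np.int64(329), np.int64(323)), (191, np.int64(329), np.int64(323)), (197, np.int64(329), np.int64(323)), (203, np.int64(329), np.int64(323)), (209, np.int64(329), np.int64(323)), (215, np.int64(329), np.int64(323)), (221, np.int64(329), np.int64(323)), (227, np.int64(329), np.int64(324)), (233, np.int64(329), np.int64(324)), (239, np.int64(329), np.int64(324)), (245, np.int64(319), np.int64(324)), (251, np.int64(319), np.int64(325)), (257, np.int64(319), np.int64(325)), (263, np.int64(319), np.int64(325)), (269, np.int64(329), np.int64(325))]
-7.0 hinge from handle [0.69811753 0.06871749]
-6.000000000000001 hinge from handle [0.69418072 0.07039565]
-5.0 hinge from handle [0.69021523 0.07200485]
```

```bash
python3 -c "
from h import *
print(go([.604,-.155,.205],np.radians(85.5)))"
```

```text
(array([  1.2,   7.2, 114.3]), np.float64(-0.019))
```

```bash
python3 -m inch '[[[1,4,4,-0.019],[0,3,10,0],[0,0,10,0],[0,0,10,0],[0,0,15,0],[0,0,15,0]]]' 0.26 15
python3 -c "
from h import *
print(go([.604,-.155,.205],np.radians(85.5)))"
```

```text
time: 5.25
tool_pos: [0.6037, -0.1561, 0.2535]
tool_rot: [-3.141, -0.0, 1.491]
contact_force: [0.8, 0.5, -0.5]
opening: 0.0371
(array([ 1.1,  0.2, 48.5]), np.float64(-0.0016))
```

```bash
python3 -m inch '[[[0,0,9,0],[0,0,10,0],[0,0,10,0],[0,0,10,0],[0,0,8,0],[0,0,0,0],[0,0,0,0]]]' 0.26 15
python3 -m inch '[[[0,0,0,0],[0,0,0,0],[0,0,0,0],[0,0,0,0],[0,0,0,0],[0,0,0,0]]]' 1 15
python3 w.py w2 door_handle=.222
```

```text
time: 6.12
tool_pos: [0.6041, -0.1562, 0.2081]
tool_rot: [3.141, 0.0, 1.491]
contact_force: [0.0, -0.7, 0.2]
opening: 0.0339
time: 6.88
tool_pos: [0.6039, -0.1561, 0.2077]
tool_rot: [-3.142, -0.0, 1.491]
contact_force: [0.3, 0.1, -0.7]
opening: 0.0007
6.875 [ 0.6039 -0.1561  0.2077] [-3.1416e+00 -1.0000e-04  1.4908e+00] [ 0.3  0.1 -0.7] 0.0007
door_handle 0.81 [279. 315.] [ 0.6039 -0.1528  0.222 ]
```

View pics/w2.png

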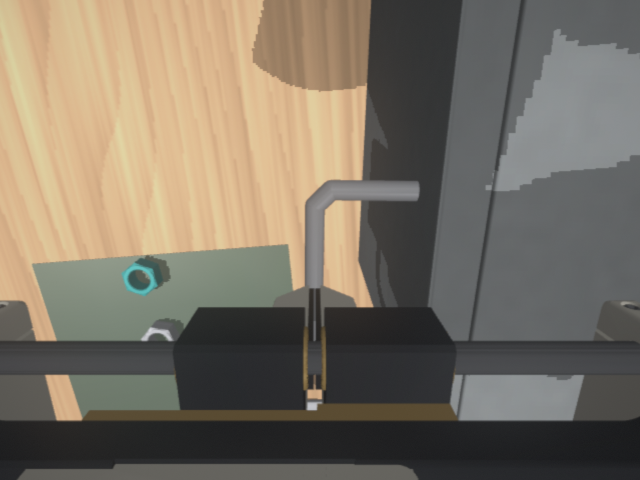

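```bash
python3 - <<'E'
from h import *
s=observe(); c=read_camera('wrist'); print(c['fx'])
w=s['tool_rot'][2]; X=np.array([np.cos(w),np.sin(w),0]); p=s['tool_pos']
for z in (0,.0143,.0188,.03):
    for dx in (-.0095,.0095,.05): print(z,dx,np.round(proj(c,p+[0,0,z]+dx*X,s)))
i=c['img'][230:400,230:400]; cv2.imwrite('pics/w2c.png',cv2.resize(i,None,fx=3.5,fy=3.5,interpolation=cv2.INTER_CUBIC))
for n in ('scene','side'):
    d=read_camera(n)
    u,v=proj(d,[.604,-.155,.222]); u,v=int(u),int(v); i=d['img'][v-70:v+50,u-60:u+60]
    cv2.imwrite(f'pics/{n}c.png',cv2.resize(i,None,fx=4,fy=4,interpolation=cv2.INTER_CUBIC))
a=cv2.resize(cv2.imread('pics/scenec.png'),(400,400));b=cv2.resize(cv2.imread('pics/sidec.png'),(400,400));cv2.imwrite('pics/c1.png',np.hstack([a,b]))
E
```

```text
369.70946319083873
0 -0.0095 [315. 290.]
0 0.0095 [315. 259.]
0 0.05 [315. 187.]
0.0143 -0.0095 [315. 301.]
0.0143 0.0095 [315. 268.]
0.0143 0.05 [315. 192.]
0.0188 -0.0095 [315. 305.]
0.0188 0.0095 [315. 272.]
0.0188 0.05 [315. 193.]
0.03 -0.0095 [316. 315.]
0.03 0.0095 [316. 280.]
0.03 0.05 [316. 197.]
```

View pics/c1.png

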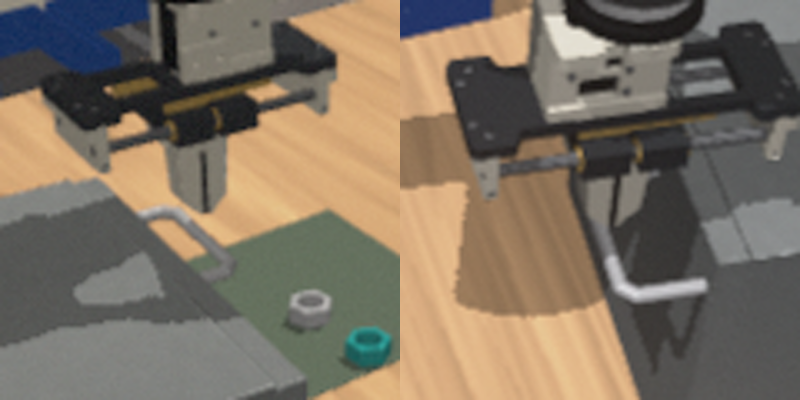

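View pics/w2c.png

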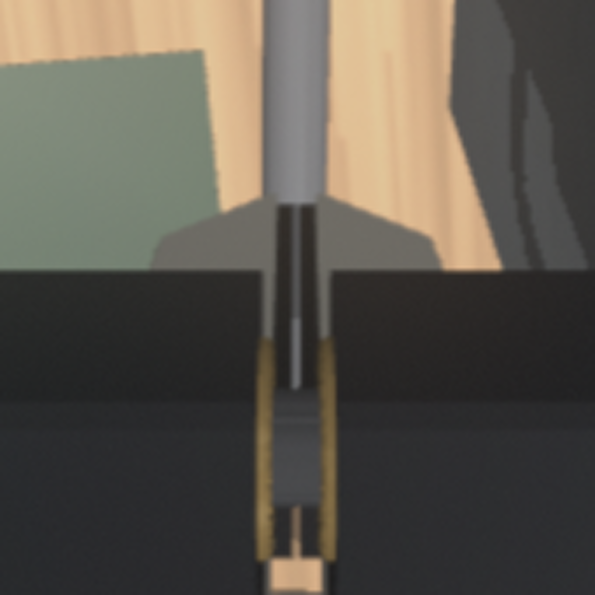

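```bash
python3 - <<'E'
from h import *
s=observe(); p=s['tool_pos']; w=s['tool_rot'][2]; X=np.array([np.cos(w),np.sin(w),0])
for n,ox in (('scene',0),('side',400)):
    d=read_camera(n); u,v=proj(d,[.604,-.155,.222]); u,v=int(u),int(v)
    for z in (0,.0143,.02,.03,.04):
        print(n,z,[np.round((np.array(proj(d,p+[0,0,z]+dx*X))-[u-60,v-70])*400/120+[ox,0]) for dx in (-.0095,0,.0095)])
E
```

```text
scene 0 [array([195., 246.]), array([201., 251.]), array([207., 257.])]
scene 0.0143 [array([194., 228.]), array([200., 234.]), array([206., 240.])]
scene 0.02 [array([193., 222.]), array([199., 227.]), array([206., 233.])]
scene 0.03 [array([193., 209.]), array([199., 215.]), array([205., 220.])]
scene 0.04 [array([192., 197.]), array([198., 202.]), array([204., 208.])]
side 0 [array([606., 263.]), array([602., 252.]), array([598., 241.])]
side 0.0143 [array([608., 248.]), array([604., 237.]), array([600., 226.])]
side 0.02 [array([609., 242.]), array([604., 231.]), array([600., 220.])]
side 0.03 [array([610., 231.]), array([606., 220.]), array([602., 209.])]
side 0.04 [array([612., 220.]), array([607., 209.]), array([603., 198.])]
```

The fingers shut to 0.7 mm, so they closed on nothing. Both outside views and the wrist view agree that the fingertips end about 35 mm short of the reported TCP, roughly 17 mm above the bar. I'll open, go down further while watching the force, and close again.

```bash
python3 -m inch '[[[0,0,0,0],[0,0,0,0],[0,0,0,0],[0,0,0,0],[0,0,0,0]]]' 0.26 15
python3 -m inch '[[[0,0,5,0],[0,0,5,0],[0,0,5,0],[0,0,4,0]]]'
python3 -m inch '[[[0,0,3,0],[0,0,3,0],[0,0,3,0],[0,0,2,0],[0,0,0,0]]]'
python3 -m inch '[[[0,0,0,0],[0,0,0,0],[0,0,0,0],[0,0,0,0],[0,0,0,0]]]' 1 15
python3 w.py w3 door_handle=.222
```

```text
time: 7.85
tool_pos: [0.6039, -0.1561, 0.2077]
tool_rot: [3.142, -0.0, 1.491]
contact_force: [0.1, 0.5, 0.0]
opening: 0.034
time: 8.35
tool_pos: [0.6038, -0.1561, 0.1882]
tool_rot: [-3.141, -0.0, 1.491]
contact_force: [-0.5, -0.2, 0.0]
opening: 0.034
time: 8.98
tool_pos: [0.6038, -0.1561, 0.1776]
tool_rot: [-3.141, -0.0, 1.491]
contact_force: [0.5, -0.9, 1.4]
opening: 0.0334
time: 9.6
tool_pos: [0.6036, -0.1561, 0.1778]
tool_rot: [-3.141, -0.0, 1.491]
contact_force: [-3.1, 0.6, 1.8]
opening: 0.0094
9.6 [ 0.6036 -0.1561  0.1778] [-3.1410e+00 -1.0000e-04  1.4907e+00] [-3.1  0.6  1.8] 0.0094
door_handle 0.86 [308. 315.] [ 0.6034 -0.1543  0.222 ]
```

The bar is gripped: the opening is 9.4 mm on a 10 mm bar. Now I swing the door, 3° per row along the arc.

```bash
python3 -m inch '[[[1.3,-4.1,0,0.0175],[2.6,-8.2,0,0.0349],[4,-12.2,0,0.0524],[4,-12.2,0,0.0524],[4,-12.2,0,0.0524],[4,-12.2,0,0.0524],[4,-12.2,0,0.0524],[4,-12.2,0,0.0524],[4,-12.2,0,0.0524],[4,-12.2,0,0.0524]]]' - 15
python3 -c "
from h import *
s=observe();th=np.radians(85.5)-s['tool_rot'][2];a=np.radians(-4.5)-th
h=np.array([.692,.074]);print(np.degrees(th),'expected handle',h+np.array([[np.cos(a),-np.sin(a)],[np.sin(a),np.cos(a)]])@[-.07,-.235],s['tool_pos'],s['contact_force'],s['torque'],s['opening'])"
```

```text
time: 10.95
tool_pos: [0.5099, -0.0902, 0.1778]
tool_rot: [3.14, -0.001, 1.016]
contact_force: [5.4, 0.3, -2.0]
opening: 0.0091
27.282372860983962 expected handle [ 0.50872301 -0.08889427] [ 0.50988043 -0.09016873  0.17778113] [ 5.35643012  0.33483004 -2.02343991] [-0.02536048 -0.75298915 -0.02690044] 0.009064807646843354
```

Going well: the force is about 5 N. I continue.

```bash
python3 -m inch '[[[4,-12.2,0,0.0524],[4,-12.2,0,0.0524],[4,-12.2,0,0.0524],[4,-12.2,0,0.0524],[4,-12.2,0,0.0524],[4,-12.2,0,0.0524],[4,-12.2,0,0.0524],[4,-12.2,0,0.0524],[4,-12.2,0,0.0524],[4,-12.2,0,0.0524]]]'
python3 -m inch '[[[4,-12.2,0,0.0524],[4,-12.2,0,0.0524],[4,-12.2,0,0.0524],[4,-12.2,0,0.0524],[4,-12.2,0,0.0524],[4,-12.2,0,0.0524],[4,-12.2,0,0.0524],[4,-12.2,0,0.0524],[4,-12.2,0,0.0524],[4,-12.2,0,0.0524]]]'
```

```text
time: 12.2
tool_pos: [0.4533, 0.0228, 0.1778]
tool_rot: [3.14, -0.002, 0.492]
contact_force: [6.7, -2.0, -4.3]
opening: 0.0094
time: 13.45
tool_pos: [0.4599, 0.1489, 0.1778]
tool_rot: [3.14, -0.001, -0.032]
contact_force: [3.2, -3.8, -1.5]
opening: 0.0091
```

```bash
python3 -m inch '[[[4,-12.2,0,0.0524],[4,-12.2,0,0.0524],[2.6,-8.2,0,0.0349],[2.6,-8.2,0,0.0349],[1.3,-4.1,0,0.0175],[1.3,-4.1,0,0.0175],[0,0,0,0]]]'
python3 -m inch '[[[0.6,-2,0,0.0087],[0.6,-2,0,0.0087],[0,0,0,0]]]'
```

```text
time: 14.32
tool_pos: [0.481, 0.1965, 0.1777]
tool_rot: [-3.141, 0.0, -0.239]
contact_force: [0.3, 0.5, 0.8]
opening: 0.0092
time: 14.7
tool_pos: [0.4831, 0.2, 0.1778]
tool_rot: [-3.141, 0.0, -0.256]
contact_force: [-1.2, 1.0, 2.4]
opening: 0.0094
```

```bash
python3 -m inch '[[[0.6,-2,0,0.0087],[0.6,-2,0,0.0087],[0,0,0,0]]]'
python3 -m inch '[[[0.6,-2,0,0.0087],[0,0,0,0]]]'
```

```text
time: 15.08
tool_pos: [0.4854, 0.2037, 0.1777]
tool_rot: [-3.141, 0.0, -0.273]
contact_force: [-3.2, 1.4, 2.8]
opening: 0.0094
time: 15.32
tool_pos: [0.4855, 0.2039, 0.1777]
tool_rot: [3.139, 0.002, -0.282]
contact_force: [-7.1, -4.5, 5.3]
opening: 0.0094
```

At the stop: the last step did not move the tool and the force rose. I release, rise, and look at the door's inside.

```bash
python3 -m inch '[[[0,0,0,-0.006],[0,0,0,0],[0,0,0,0],[0,0,0,0]]]' 0.26 15
python3 -m inch '[[[0,0,-8,0],[0,0,-15,0],[0,0,-15,0],[0,0,-15,0],[0,0,-20,0],[0,0,-25,0],[0,0,-25,0],[0,0,-25,0],[0,0,-25,0],[0,0,0,0]]]'
python3 w.py w4 door_handle=.222 door_hinge=.222 row0_center=.2045 row1_center=.2045 row2_center=.2045 row3_center=.2045 tray_floor=.195
python3 - <<'E'
from h import *
D={}
for n in ('scene','side'):
    c=read_camera(n); cv2.imwrite(f'pics/{n}1.png',c['img'])
    for k in 'door_handle door_hinge row0_center row1_center row2_center row3_center tray_floor'.split():
        z=.195 if k[0]=='t' else .222 if k[0]=='d' else .2045
        for q in place_of(n,k)[:1]: print(n,k,round(q['conf'],2),np.round(q['at']),np.round(onz(c,q['at'],z),4))
E
```

```text
time: 15.82
tool_pos: [0.4867, 0.2051, 0.1777]
tool_rot: [-3.141, -0.0, -0.276]
contact_force: [-0.6, -0.3, -0.9]
opening: 0.0336
time: 17.08
tool_pos: [0.4873, 0.2052, 0.353]
tool_rot: [-3.139, -0.004, -0.276]
contact_force: [0.0, 0.9, -0.2]
opening: 0.0337
17.075 [0.4873 0.2052 0.353 ] [-3.1391 -0.0041 -0.2759] [ 0.   0.9 -0.2] 0.0337
door_handle 0.96 [220. 318.] [0.4862 0.2011 0.222 ]
row0_center 0.86 [ 57. 405.] [0.5989 0.0935 0.2045]
row1_center 0.96 [103. 401.] [0.564  0.1043 0.2045]
row1_center 0.73 [183. 397.] [0.4964 0.1221 0.2045]
row2_center 0.67 [143. 399.] [0.5309 0.1133 0.2045]
row3_center 0.7 [138. 188.] [0.5876 0.2944 0.2045]
row3_center 0.61 [184. 398.] [0.4955 0.1218 0.2045]
tray_floor 0.81 [119. 424.] [0.5447 0.0854 0.195 ]
scene door_handle 0.94 [253. 411.] [0.4875 0.2068 0.222 ]
scene door_hinge 0.67 [258. 288.] [0.6956 0.0701 0.222 ]
scene tray_floor 0.86 [245. 350.] [0.5438 0.0844 0.195 ]
side door_handle 0.68 [176. 272.] [0.4812 0.1951 0.222 ]
side door_hinge 0.74 [208. 306.] [0.5349 0.0543 0.222 ]
side row0_center 0.46 [197. 327.] [0.6    0.0973 0.2045]
side row1_center 0.67 [199. 310.] [0.5575 0.1019 0.2045]
side row2_center 0.75 [200. 299.] [0.5307 0.1066 0.2045]
side row3_center 0.72 [198. 286.] [0.4991 0.1213 0.2045]
side tray_floor 0.62 [207. 310.] [0.5514 0.0846 0.195 ]
```

View pics/w4.png

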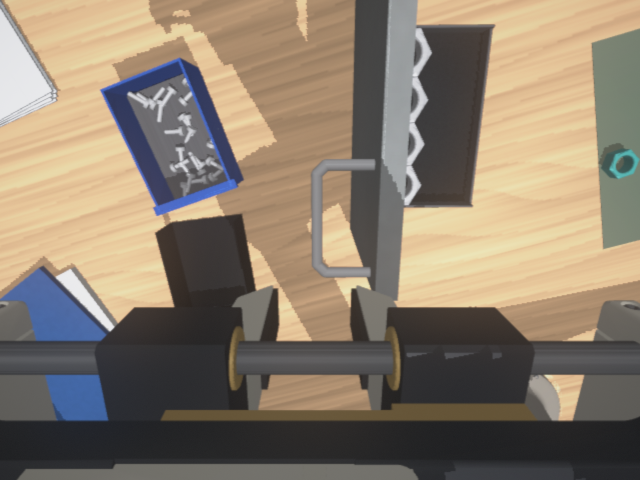

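The door is open. The row nuts are at (57,405), (103,401), (143,399) and (184,398), 35.7 mm apart along -15.3°, which agrees with tray_floor. The true fingertip again comes out about 38 mm behind the TCP. The bin and housing are clear. Next stop is the nut.

```bash
python3 -m inch '[[[0,0,0,-0.1],[0,0,0,-0.17],[0,0,0,-0.17],[0,0,0,-0.17],[0,0,0,-0.17],[0,0,0,-0.17],[0,0,0,-0.17],[0,0,0,-0.17],[0,0,0,-0.17],[0,0,0,-0.106]]]' 0 15
python3 -c "
from h import *
s=observe();print(s['tool_pos'],s['tool_rot'][2]); print(go([.395,-.34,.16]))"
```

```text
time: 19.52
tool_pos: [0.4866, 0.205, 0.3507]
tool_rot: [3.142, -0.0, 1.294]
contact_force: [-0.5, 0.2, -0.2]
opening: 0.0462
[0.4865521  0.20500937 0.35074789] 1.2943022995239966
(array([-549.3,   60.7,  190.7]), np.float64(0.0))
```

```bash
python3 -m inch '[[[-30,3,0,0],[-55,6,10,0],[-58,6,20,0],[-58,6,20,0],[-58,6,20,0],[-58,6,24,0],[-58,6,24,0],[-58,6,24,0],[-58,6,24,0],[-30,5,12,0]]]' 
python3 -m inch '[[[-28,5,12,0],[0,0,0,0],[0,0,0,0]]]' 
python3 w.py w5 nut_center=.0095
```

```text
time: 20.78
tool_pos: [0.3951, -0.3114, 0.1722]
tool_rot: [-3.14, -0.001, 1.288]
contact_force: [0.1, 0.9, 0.3]
opening: 0.046
time: 21.15
tool_pos: [0.3936, -0.3368, 0.1618]
tool_rot: [3.142, -0.0, 1.29]
contact_force: [-0.7, 0.6, 0.4]
opening: 0.0458
21.15 [ 0.3936 -0.3368  0.1618] [ 3.1416e+00 -5.0000e-04  1.2901e+00] [-0.7  0.6  0.4] 0.0458
nut_center 0.67 [ 92. 284.] [ 0.3984 -0.2243  0.0095]
nut_center 0.6 [177. 313.] [ 0.4015 -0.3022  0.0095]
```

View pics/w5.png

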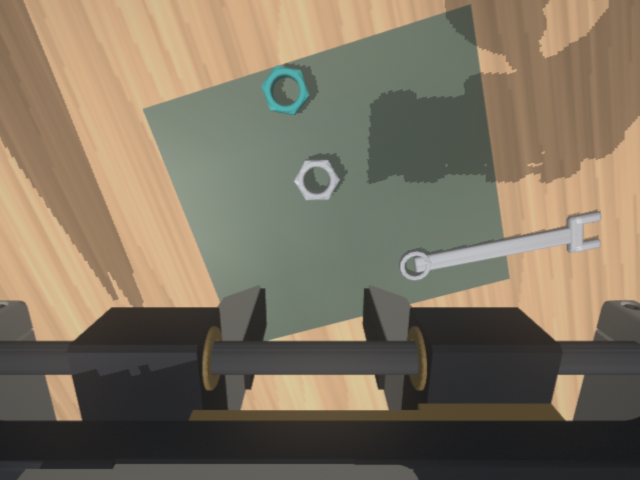

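The steel nut is at (313,177), turquoise at (286,90), wrench ring at (416,265). I fit the nut's silhouette for position and yaw.

```bash
cat > fit.py <<'E'
from h import *
from scipy.optimize import minimize
def prism(x,y,yaw,z0):
    a=yaw+np.radians(np.arange(0,360,60)); r=.036/np.sqrt(3)   # corners along local x
    return [[x+r*np.cos(t),y+r*np.sin(t),z] for t in a for z in (z0,z0+.019)]
def fit(c,s,mask,x,y,yaw,z0):
    def cost(p):
        h=cv2.convexHull(np.array([proj(c,q,s) for q in prism(p[0]/1000,p[1]/1000,p[2]/20,z0)],np.float32))
        m=np.zeros((480*4,640*4),np.uint8); cv2.fillConvexPoly(m,np.round(h*4+1.5).astype(np.int32),255)
        m=cv2.resize(m,(640,480),interpolation=cv2.INTER_AREA)/255.
        return np.abs(m-mask).sum()/mask.sum()
    best=min((minimize(cost,[x*1000,y*1000,(yaw+d)*20],method='Nelder-Mead',options=dict(initial_simplex=None,xatol=.05,fatol=1e-4)) for d in np.radians([-20,0,20])),key=lambda r:r.fun)
    return best.x[0]/1000,best.x[1]/1000,np.degrees(best.x[2]/20),best.fun
E
python3 - <<'E'
from fit import *
s=observe(); c=read_camera('wrist'); im=c['img'].astype(int)
m=np.zeros((480,640),np.uint8); m[150:208,285:350]=(im.min(2)>125)[150:208,285:350]
n,l,st,_=cv2.connectedComponentsWithStats(m); k=1+np.argmax(st[1:,4]); print(st[k])
cs,_=cv2.findContours((l==k).astype(np.uint8),cv2.RETR_EXTERNAL,cv2.CHAIN_APPROX_NONE)
f=np.zeros((480,640),np.uint8); cv2.drawContours(f,cs,-1,1,-1)
x,y,a,e=fit(c,s,f.astype(float),.4035,-.304,0.,0.001); print(x,y,a,a%60,e)
E
```

```text
[293 160  46  41 844]
0.4041256214362703 -0.3047373715093495 -19.738531803311346 40.261468196688654 0.0671755941020965
```

```bash
python3 -m inch '[[[0,0,0,-0.1],[0,0,0,-0.12],[0,0,0,-0.12],[0,0,0,-0.12],[0,0,0,0]]]' -0.22 15
python3 -c "
from h import *
print(go([.4048,-.3086,-.032],np.radians(100.3)))"
```

```text
time: 21.92
tool_pos: [0.3938, -0.3368, 0.162]
tool_rot: [3.141, 0.001, 1.75]
contact_force: [-0.0, -0.0, -0.0]
opening: 0.0557
(array([ 25.8,  15.9, 194. ]), np.float64(-0.0005))
```

```bash
python3 -m inch '[[[6,4,20,0],[10,6,30,0],[9.8,5.9,30,0],[0,0,30,0],[0,0,25,0],[0,0,20,0],[0,0,0,0],[0,0,0,0]]]' -0.22 15
python3 w.py w6
python3 - <<'E'
from h import *
d=read_camera('side'); i=d['img'][300:440,220:380]; cv2.imwrite('pics/s6.png',cv2.resize(i,(800,600)[:1]+(700,),interpolation=cv2.INTER_CUBIC)[:600])
a=cv2.resize(i,(520,455),interpolation=cv2.INTER_CUBIC); b=cv2.imread('pics/w6.png')[150:400,200:440]; b=cv2.resize(b,(280,455)); cv2.imwrite('pics/c6.png',np.hstack([a,b]))
E
```

```text
time: 22.92
tool_pos: [0.4051, -0.3095, 0.0074]
tool_rot: [3.141, 0.001, 1.749]
contact_force: [0.4, 0.7, 0.4]
opening: 0.0557
22.925 [ 0.4051 -0.3095  0.0074] [3.1408e+00 1.1000e-03 1.7492e+00] [0.4 0.7 0.4] 0.0557
```

View pics/c6.png

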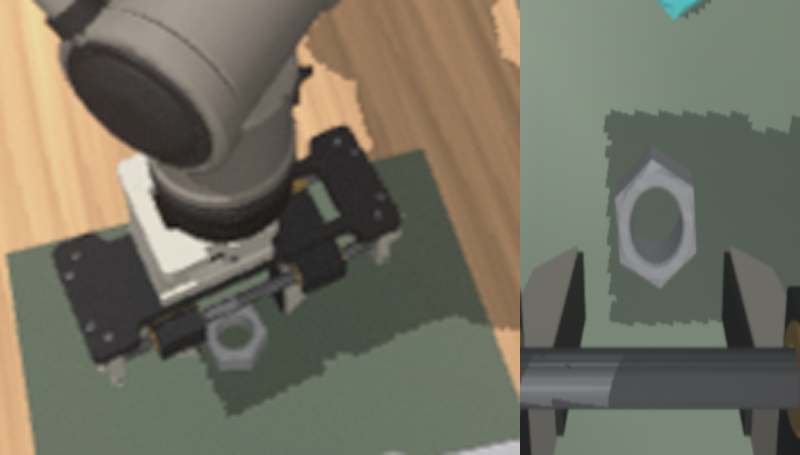

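The nut is centred between the open fingers with its flats parallel to them. I lower carefully, then grip.

```bash
python3 -m inch '[[[0,0,8,0],[0,0,8,0],[0,0,6,0],[0,0,4,0]]]' -0.22 15
python3 -m inch '[[[0,0,4,0],[0,0,3,0],[0,0,3,0],[0,0,2,0],[0,0,0,0]]]' -0.22 15
python3 -m inch '[[[0,0,0,0],[0,0,0,0],[0,0,0,0],[0,0,0,0],[0,0,0,0]]]' 1 25
python3 w.py w7
```

```text
time: 23.52
tool_pos: [0.4043, -0.3089, -0.0201]
tool_rot: [-3.141, -0.001, 1.75]
contact_force: [-0.1, -0.3, -0.4]
opening: 0.0555
time: 24.15
tool_pos: [0.4045, -0.3091, -0.0316]
tool_rot: [-3.142, -0.0, 1.75]
contact_force: [-0.8, 0.3, 0.1]
opening: 0.0559
time: 24.78
tool_pos: [0.4046, -0.3092, -0.0313]
tool_rot: [3.141, 0.0, 1.75]
contact_force: [0.9, 0.1, 1.0]
opening: 0.0358
24.775 [ 0.4046 -0.3092 -0.0313] [3.1413e+00 2.0000e-04 1.7501e+00] [0.9 0.1 1. ] 0.0358
```

View pics/w7.png

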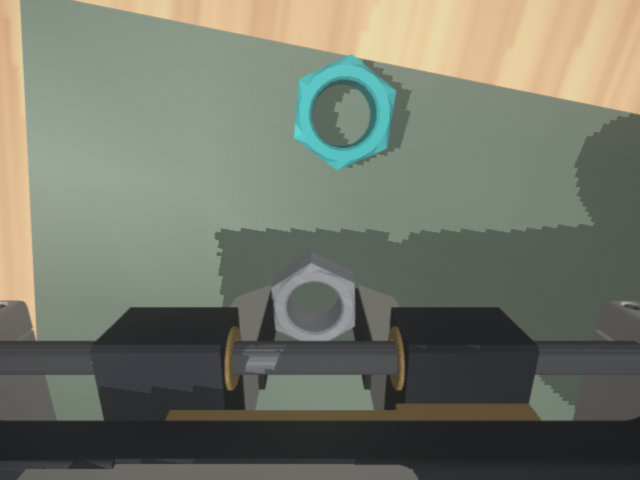

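```bash
python3 - <<'E'
from h import *
s=observe(); c=read_camera('wrist'); p=s['tool_pos']; Rt=R.from_euler('xyz',s['tool_rot']).as_matrix()
for u,v in((312,262),(314,341),(314,304)):
    q=onz(c,(v,u),.0205,s); print(u,v,np.round(q,4),'tool mm',np.round(Rt.T@(q-p)*1000,1))
E
python3 -m inch '[[[0,0,-6,0],[0,0,-15,0],[0,0,-30,0],[0,0,-50,0],[0,0,-55,0],[0,0,-55,0],[0,0,-55,0],[0,0,-55,0],[0,0,-40,0],[0,0,0,0]]]' 1 25
python3 -c "
from h import *
w=np.radians(74.7); n=np.array([.5391,.0781]); d=np.array([-.264,-.9646])
# tool x = -door x ; nut at tool x +4.5 -> TCP = nut+4.5mm*door x ; plus 15mm standoff
print(go([*(n+d*(.0045+.015)),.32],w))"
```

```text
312 262 [ 0.3981 -0.2828  0.0205] tool mm [ 27.2  -1.7 -51.9]
314 341 [ 0.4055 -0.3195  0.0205] tool mm [-10.2  -0.9 -51.9]
314 304 [ 0.4023 -0.3016  0.0205] tool mm [  7.9  -0.9 -51.9]
time: 26.12
tool_pos: [0.405, -0.3097, 0.3337]
tool_rot: [3.137, 0.006, 1.75]
contact_force: [0.1, -0.4, -1.9]
opening: 0.0357
(array([389.9,  27. ,  13.7]), np.float64(0.4464))
```

```bash
python3 -m inch '[[[0,0,0,0.08],[0,0,0,0.13],[0,0,0,0.13],[0,0,0,0.106],[20,2,2,0],[45,3,2,0],[50,3,2,0],[50,4,2,0],[50,4,2,0],[50,4,2,0]]]'
python3 -m inch '[[[50,3,2,0],[45,3,0,0],[20,1,0,0],[10,0,0,0],[0,0,0,0],[0,0,0,0]]]'
python3 w.py w8 row1_center=.2045 row2_center=.2045
python3 -c "
from h import *
w=np.radians(74.7); n=np.array([.5391,.0781]); d=np.array([-.264,-.9646])
print(go([*(n+d*(.0045+.015)),.32],w))"
```

```text
time: 27.38
tool_pos: [0.4932, -0.056, 0.3169]
tool_rot: [-3.14, -0.0, 1.307]
contact_force: [1.0, 0.1, -0.8]
opening: 0.0362
time: 28.12
tool_pos: [0.5331, 0.0589, 0.3156]
tool_rot: [3.142, 0.0, 1.303]
contact_force: [-0.5, -0.6, -0.6]
opening: 0.0357
28.125 [0.5331 0.0589 0.3156] [3.1415e+00 3.0000e-04 1.3030e+00] [-0.5 -0.6 -0.6] 0.0357
row1_center 0.72 [162. 336.] [0.5639 0.1053 0.2045]
row1_center 0.66 [ 56. 199.] [0.484  0.2084 0.2045]
row2_center 0.82 [165. 296.] [0.5319 0.112  0.2045]
(array([ 0.5,  0.6, -4.3]), np.float64(-0.001))
```

View pics/w8.png

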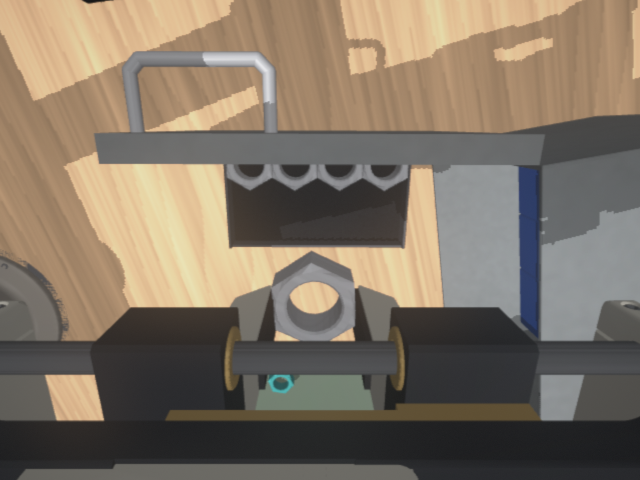

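View: the row's front corners are at columns 251, 296, 341 and 386, row 190, so the middle notch is at column 318. The tray lip runs from (230,247) to (405,246), parallel to the tool's y axis. The nut is held centred. Now the exact shift.

```bash
python3 - <<'E'
from h import *
s=observe(); c=read_camera('wrist'); p=s['tool_pos']; Rt=R.from_euler('xyz',s['tool_rot']).as_matrix()
T=lambda u,v,z: np.round(Rt.T@(onz(c,(v,u),z,s)-p)*1000,1)
for u in (251,296,341,386): print('row corner',T(u,190,.214))
print('notch',T(318,174,.214)); print('lip',T(230,247,.207),T(405,246,.207)); print('rim',T(98,164,.257),T(440,166,.257))
z=p[2]+.0519
print('held corners',T(312,262,z),T(314,341,z))
im=cv2.cvtColor(c['img'],cv2.COLOR_BGR2GRAY); print('rowcorner profile', [int(im[r,296]) for r in range(178,204,2)])
print('lip profile',[int(im[r,318]) for r in range(236,256,2)])
cv2.imwrite('pics/c8.png',cv2.resize(c['img'][140:350,215:425],(600,600),interpolation=cv2.INTER_CUBIC))
E
```

```text
row corner [ 31.9 -51.5 101.7]
row corner [ 31.8 -15.2 101.7]
row corner [ 31.8  21.1 101.7]
row corner [ 31.8  57.4 101.7]
notch [ 44.6   2.6 101.7]
lip [-18.8 -73.4 108.7] [-18.   78.  108.7]
rim [  56.6 -146.6   58.7] [55.  84.7 58.7]
held corners [ 26.9  -1.4 -51.9] [-10.5  -0.6 -51.9]
rowcorner profile [94, 123, 142, 143, 137, 131, 71, 46, 46, 46, 47, 47, 48]
lip profile [60, 60, 53, 61, 67, 113, 188, 199, 200, 133]
```

```bash
python3 -m inch '[[[3,1.6,4,0],[3,1.7,15,0],[0,0,22,0],[0,0,22,0],[0,0,22,0],[0,0,18,0],[0,0,14,0],[0,0,8,0],[0,0,5,0],[0,0,0,0]]]' 1 25
python3 w.py w9
python3 - <<'E'
from h import *
c=dict(img=cv2.imread('pics/w9.png')); s=observe()
print(s['contact_force'],s['torque'])
cv2.imwrite('pics/c9.png',cv2.resize(c['img'][140:380,200:440],(600,600),interpolation=cv2.INTER_CUBIC))
E
```

```text
time: 29.58
tool_pos: [0.5381, 0.0649, 0.1856]
tool_rot: [3.142, -0.0, 1.304]
contact_force: [-0.3, 0.1, -1.6]
opening: 0.0357
29.575 [0.5381 0.0649 0.1856] [ 3.1415e+00 -1.0000e-04  1.3041e+00] [-0.3  0.1 -1.6] 0.0357
[ 0.41167908  0.3214277  -0.8543854 ] [-0.09227672  0.07376854 -0.00544744]
```

```bash
python3 - <<'E'
from h import *
s=observe(); c=read_camera('wrist'); p=s['tool_pos']; Rt=R.from_euler('xyz',s['tool_rot']).as_matrix()
W=lambda x,y,z: p+Rt@np.array([x,y,0])/1000+[0,0,z-p[2]]
off=np.array([6,3.3])
for y in (-51.5,-15.2,21.1,57.4): print('pred',np.round(proj(c,W(31.8-6,y-3.3,.214),s)))
T=lambda u,v,z: np.round(Rt.T@(onz(c,(v,u),z,s)-p)*1000,1)
im=cv2.cvtColor(c['img'],cv2.COLOR_BGR2GRAY)
for u in range(180,470,8): 
    col=im[120:300,u].astype(int); print(u,' '.join(str(v//10) for v in col[::5]))
E
```

```text
pred [200. 247.]
pred [276. 247.]
pred [353. 247.]
pred [429. 247.]
180 21 22 21 15 9 9 8 8 8 12 12 12 12 12 12 12 12 12 12 12 12 11 16 17 7 6 6 6 6 6 6 6 6 6 6 6
188 22 22 16 15 9 9 9 8 8 12 12 12 12 12 12 12 12 12 12 12 12 11 13 16 16 6 6 5 5 5 5 5 5 5 5 5
196 22 17 16 16 9 9 8 8 8 12 12 12 12 12 12 12 12 12 12 12 12 11 11 16 16 15 5 5 5 5 5 5 5 5 5 5
204 17 16 16 16 9 9 8 8 8 12 12 12 12 12 12 12 12 12 12 12 12 11 12 16 16 12 5 5 5 5 5 5 5 5 5 5
212 16 16 17 16 9 9 8 8 8 12 12 12 12 12 12 12 12 12 12 12 12 11 16 16 13 5 5 5 5 5 5 5 5 5 4 5
220 15 15 15 15 15 15 14 12 8 12 12 12 12 12 12 12 12 12 12 12 12 16 16 14 5 5 5 5 5 5 5 5 5 5 4 4
228 16 16 16 16 16 16 16 14 8 12 12 12 12 12 12 12 12 12 12 12 13 17 16 5 5 5 5 5 5 5 5 4 5 4 4 5
236 13 13 14 14 14 14 14 12 8 12 12 12 12 12 12 12 12 12 12 12 12 15 5 5 5 5 5 5 5 5 4 5 5 5 4 5
244 17 17 16 16 9 9 8 8 8 12 12 12 12 12 12 12 12 12 12 12 12 16 15 5 5 5 5 5 5 5 5 5 5 5 4 12
252 16 16 17 17 9 9 8 8 8 12 12 12 12 12 12 12 12 12 12 12 12 15 16 15 5 5 5 5 5 4 4 4 5 5 6 12
260 16 15 15 16 9 9 8 8 8 12 12 12 12 12 12 12 12 12 12 12 12 10 1
[... 1905 characters left out ...]
 4 4 4 4 4
420 15 15 15 15 10 8 8 8 8 12 12 12 12 12 12 12 12 12 12 12 12 11 11 16 16 15 5 5 5 4 4 4 4 4 5 4
428 16 16 16 16 10 8 8 8 8 12 12 12 12 12 12 12 12 12 12 12 12 10 11 15 16 15 5 5 5 5 5 5 4 5 4 5
436 16 16 16 16 11 8 8 8 8 12 12 12 12 12 12 12 12 12 12 12 12 10 11 16 16 5 5 5 5 5 5 5 5 5 4 6
444 16 15 15 15 10 8 8 8 8 12 12 12 12 12 12 12 12 12 12 12 12 11 16 17 7 5 5 5 5 5 5 5 5 5 5 5
452 16 16 16 16 11 8 8 8 8 12 12 12 12 12 12 12 12 12 12 12 12 16 17 11 5 5 5 5 5 5 5 5 5 5 5 5
460 15 15 15 15 11 8 8 8 8 12 12 12 12 12 12 12 12 12 12 12 12 16 15 5 5 5 6 6 7 7 8 8 9 10 16 18
468 15 15 15 15 11 8 8 8 8 12 12 12 12 12 12 12 12 12 12 12 12 9 11 17 21 21 22 22 22 22 22 22 22 22 22 22
```

The held nut's front corner (col 312) lines up with the middle notch (col 312.5). I lower until contact.

```bash
python3 -m inch '[[[0,0,4,0],[0,0,5,0],[0,0,5,0],[0,0,3,0],[0,0,2,0],[0,0,0,0],[0,0,0,0]]]' 1 25
python3 -m inch '[[[0,0,1,0],[0,0,0.5,0],[0,0,0,0]]]' 1 25
python3 -m inch '[[[0,0,0.5,0],[0,0,0.5,0],[0,0,0,0]]]' 1 25
```

```text
time: 30.55
tool_pos: [0.5382, 0.0649, 0.1667]
tool_rot: [3.141, -0.0, 1.304]
contact_force: [-0.4, -0.0, -0.9]
opening: 0.0358
time: 30.92
tool_pos: [0.5381, 0.0648, 0.165]
tool_rot: [-3.142, -0.0, 1.304]
contact_force: [-0.5, 0.3, -1.1]
opening: 0.0361
time: 31.3
tool_pos: [0.5381, 0.0649, 0.164]
tool_rot: [-3.141, -0.0, 1.304]
contact_force: [-1.2, -1.0, -1.3]
opening: 0.0358
```

```bash
python3 -m inch '[[[0,0,0.5,0],[0,0,0.5,0],[0,0,0,0]]]' 1 25
python3 -m inch '[[[0,0,0.4,0],[0,0,0,0]]]' 1 25
python3 -m inch '[[[0,0,0.4,0],[0,0,0,0]]]' 1 25
```

```text
time: 31.68
tool_pos: [0.5382, 0.0649, 0.1636]
tool_rot: [3.141, -0.0, 1.304]
contact_force: [-1.7, 0.7, 3.9]
opening: 0.0363
time: 31.92
tool_pos: [0.5382, 0.0648, 0.1636]
tool_rot: [3.141, -0.0, 1.304]
contact_force: [-3.2, 0.5, 7.7]
opening: 0.0356
time: 32.17
tool_pos: [0.5382, 0.0648, 0.1635]
tool_rot: [3.14, -0.0, 1.304]
contact_force: [-4.1, -0.5, 10.7]
opening: 0.0361
```

On the floor. I ease the load off and slide toward the row.

```bash
python3 -m inch '[[[0,0,-1.2,0],[1,0,0,0],[1,0,0,0],[1,0,0,0],[1,0,0,0],[0,0,0,0]]]' 1 25
python3 -m inch '[[[1,0,0,0],[0,0,0,0]]]'
python3 -m inch '[[[1,0,0,0],[0,0,0,0]]]'
python3 -m inch '[[[1,0,0,0],[0,0,0,0]]]'
```

```text
time: 32.92
tool_pos: [0.5395, 0.0685, 0.1636]
tool_rot: [3.141, 0.0, 1.304]
contact_force: [-0.7, -4.5, 4.8]
opening: 0.036
time: 33.17
tool_pos: [0.5397, 0.0695, 0.1636]
tool_rot: [3.141, 0.0, 1.304]
contact_force: [-1.5, -4.7, 5.2]
opening: 0.0359
time: 33.42
tool_pos: [0.5399, 0.0705, 0.1636]
tool_rot: [3.141, 0.0, 1.304]
contact_force: [-0.6, -5.1, 4.7]
opening: 0.0359
time: 33.67
tool_pos: [0.5401, 0.0715, 0.1636]
tool_rot: [3.141, 0.0, 1.304]
contact_force: [-0.8, -5.1, 5.0]
opening: 0.0356
```

```bash
python3 -m inch '[[[0,0,-0.5,0],[1,0,0,0],[0,0,0,0]]]'
python3 -m inch '[[[1,0,0,0],[0,0,0,0]]]'
python3 - <<'E'
from h import *
s=observe(); c=read_camera('wrist'); cv2.imwrite('pics/w10.png',c['img'])
im=cv2.cvtColor(c['img'],cv2.COLOR_BGR2GRAY)
for u in range(264,366,6): print(u,' '.join(str(v//10) for v in im[230:300:3,u].astype(int)))
E
```

```text
time: 34.05
tool_pos: [0.54, 0.0729, 0.1637]
tool_rot: [-3.141, -0.0, 1.304]
contact_force: [-0.3, -1.4, 0.4]
opening: 0.036
time: 34.3
tool_pos: [0.5401, 0.0733, 0.1637]
tool_rot: [-3.141, 0.001, 1.304]
contact_force: [-0.8, -4.0, 0.4]
opening: 0.036
264 12 12 12 12 12 12 12 12 12 12 12 12 12 16 16 16 15 11 5 12 13 13 13 13
270 12 12 12 12 12 12 12 12 12 12 12 12 12 16 16 16 15 15 10 12 10 6 5 4
276 12 12 12 12 12 12 12 12 12 12 12 12 12 16 16 16 15 12 14 16 16 16 16 16
282 12 12 12 12 12 12 12 12 12 12 12 12 12 16 16 15 12 14 14 15 16 16 16 16
288 12 12 12 12 12 12 12 12 12 12 12 12 12 16 16 11 14 15 16 16 16 16 14 12
294 12 12 12 12 12 12 12 12 12 12 12 12 12 15 12 15 17 17 16 15 6 5 5 5
300 12 12 12 12 12 12 12 12 12 12 12 12 12 14 15 16 17 17 14 5 5 5 5 5
306 12 12 12 12 12 12 12 12 12 12 12 12 12 17 18 17 17 16 5 5 5 5 5 5
312 12 12 12 12 12 12 12 12 12 12 12 12 12 17 17 17 17 13 5 5 5 5 5 5
318 12 12 12 12 12 12 12 12 12 12 12 12 12 17 17 17 17 14 5 5 5 5 5 5
324 12 12 12 12 12 12 12 12 12 12 12 12 12 15 16 17 17 16 7 5 5 5 5 5
330 12 12 12 12 12 12 12 12 12 12 12 12 12 13 15 15 17 17 16 8 5 5 5 5
336 12 12 12 12 12 12 12 12 12 12 12 12 12 17 14 14 16 17 17 17 14 6 5 6
342 12 12 12 12 12 12 12 12 12 12 12 12 12 16 17 14 15 16 17 17 17 17 17 15
348 12 12 12 12 12 12 12 12 12 12 12 12 12 16 17 16 15 16 17 17 16 17 17 17
354 12 12 12 12 12 12 12 12 12 12 12 12 12 16 16 16 15 15 12 14 14 14 13 13
360 12 12 12 12 12 12 12 12 12 12 12 12 12 16 16 16 15 6 6 13 12 11 9 6
```

```bash
python3 -m inch '[[[0.7,0,0,0],[0,0,0,0]]]'
python3 -m inch '[[[0.6,0,0,0],[0,0,0,0]]]'
python3 - <<'E'
from h import *
c=read_camera('wrist'); cv2.imwrite('pics/c11.png',cv2.resize(c['img'][210:360,215:415],(800,600),interpolation=cv2.INTER_CUBIC))
E
```

```text
time: 34.6
tool_pos: [0.5402, 0.0735, 0.1637]
tool_rot: [-3.141, 0.001, 1.304]
contact_force: [-2.1, -5.4, -1.0]
opening: 0.0356
time: 34.85
tool_pos: [0.5401, 0.0735, 0.1637]
tool_rot: [-3.14, 0.002, 1.304]
contact_force: [-2.7, -8.0, -0.5]
opening: 0.036
```

Firm, balanced contact: lateral force is about 0.5 N and the push about 8 N, with no further motion. I set down, release slightly, and look before rising.

```bash
python3 -m inch '[[[-0.6,0,0.5,0],[0,0,0.3,0],[0,0,0,0]]]'
python3 -m inch '[[[0,0,0,0],[0,0,0,0],[0,0,0,0],[0,0,0,0]]]' 0.04 10
python3 -m inch '[[[-1,0,0,0],[0,0,-5,0],[0,0,-10,0],[0,0,-12,0],[0,0,-12,0],[0,0,-12,0],[0,0,0,0],[0,0,0,0]]]'
python3 - <<'E'
from h import *
s=observe(); c=read_camera('wrist'); i=c['img']; cv2.imwrite('pics/w12.png',i)
cv2.imwrite('pics/c12.png',cv2.resize(i[150:300,215:415],(800,600),interpolation=cv2.INTER_CUBIC))
E
```

```text
time: 35.28
tool_pos: [0.5402, 0.0734, 0.1636]
tool_rot: [-3.141, 0.001, 1.304]
contact_force: [-4.3, -6.5, 4.3]
opening: 0.036
time: 35.78
tool_pos: [0.5407, 0.0745, 0.1631]
tool_rot: [-3.142, -0.0, 1.304]
contact_force: [-0.1, -0.2, -0.8]
opening: 0.0439
time: 36.78
tool_pos: [0.5402, 0.0733, 0.2139]
tool_rot: [-3.141, 0.0, 1.304]
contact_force: [0.0, 0.8, -0.1]
opening: 0.0439
```

View pics/c12.png

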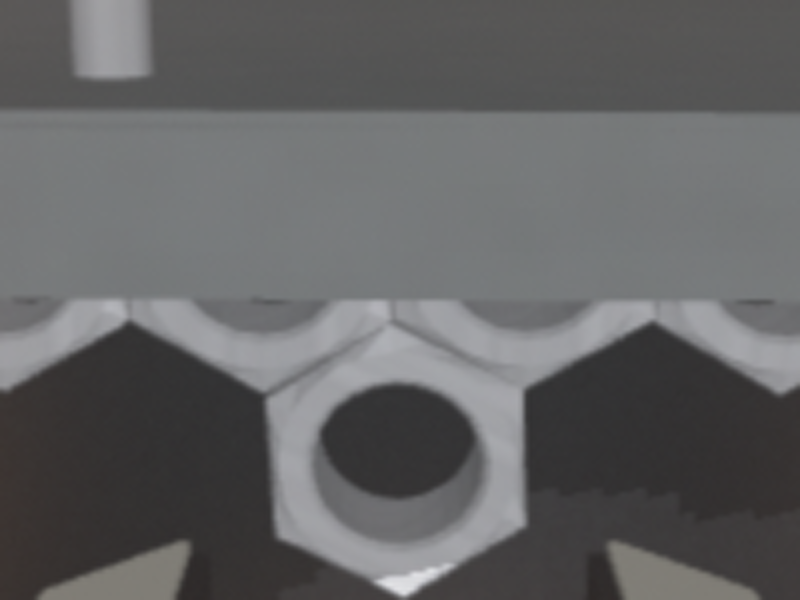

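The nut sits flat in the middle notch. It may be yawed a degree or two, because a thin dark line shows on the right contact. I measure the flats' angle in the tool frame.

```bash
cat > yawchk.py <<'E'
from h import *
import sys
s=observe(); c=read_camera('wrist'); p=s['tool_pos']; Rt=R.from_euler('xyz',s['tool_rot']).as_matrix()
g=cv2.GaussianBlur(cv2.cvtColor(c['img'],cv2.COLOR_BGR2GRAY),(3,3),0).astype(float)
def edge(r,a,b,sg):
    d=sg*np.diff(g[r,a:b]); k=np.argmax(d); k=min(max(k,1),len(d)-2)
    y0,y1,y2=d[k-1:k+2]; return a+k+.5+(y0-y2)/(2*(y0-2*y1+y2)+1e-9)
Z=.212
for n,a,b,sg in(('left',274,292,1),('right',338,354,-1)):
    P=np.array([(Rt.T@(onz(c,(r,edge(r,a,b,sg)),Z,s)-p)*1000)[:2] for r in range(254,277,2)])
    f=np.polyfit(P[:,0],P[:,1],1); print(n,'angle deg',np.degrees(np.arctan(f[0])).round(2),'y',np.median(P[:,1]).round(1),'resid',np.std(P[:,1]-np.polyval(f,P[:,0])).round(2))
# row: lower boundary (bright->dark) of flats of outer nuts, and door rim line
def vedge(u,a,b,sg):
    d=sg*np.diff(g[a:b,u]); k=min(max(np.argmax(d),1),len(d)-2); y0,y1,y2=d[k-1:k+2]; return a+k+.5+(y0-y2)/(2*(y0-2*y1+y2)+1e-9)
def line(us,a,b,sg,z,n):
    P=np.array([(Rt.T@(onz(c,(vedge(u,a,b,sg),u),z,s)-p)*1000)[:2] for u in us])
    f=np.polyfit(P[:,1],P[:,0],1); print(n,'angle(flat vs row) deg',np.degrees(np.arctan(f[0])).round(2),'resid',np.std(P[:,0]-np.polyval(f,P[:,1])).round(2))
line(range(252,278,2),228,252,-1,.213,'nut1 left-adj front flat (want +-30)')
line(range(350,374,2),228,252,-1,.213,'nut2 right-adj front flat')
line(range(225,410,5),170,186,1,.257,'rim outer')
line(range(288,312,2),262,300,-1,.213,'nut rear-left flat'); line(range(320,344,2),262,300,-1,.213,'nut rear-right flat')
E
python3 yawchk.py
```

```text
left angle deg -2.3 y -18.6 resid 0.12
right angle deg -2.52 y 17.4 resid 0.07
nut1 left-adj front flat (want +-30) angle(flat vs row) deg -30.55 resid 0.09
nut2 right-adj front flat angle(flat vs row) deg 29.51 resid 0.1
rim outer angle(flat vs row) deg -0.26 resid 0.03
nut rear-left flat angle(flat vs row) deg -28.1 resid 0.17
nut rear-right flat angle(flat vs row) deg 33.02 resid 0.12
```

The nut is yawed about -2.4° to the tool and the row about +0.5°, so it is some 3° out of true with the row. I regrip, square it, and push it home again.

```bash
python3 -m inch '[[[1,0,8,0.009],[1,0,12,0],[0,0,12,0],[0,0,9,0],[0,0,5,0],[0,0,3,0],[0,0,0,0]]]' 0.04 20
python3 -m inch '[[[0,0,0,0],[0,0,0,0],[0,0,0,0],[0,0,0,0]]]' 1 20
cat > rear.py <<'E'
import re
src=open('yawchk.py').read().split("Z=.212")[0]+src2 if False else open('yawchk.py').read()
pre=src.split("Z=.212")[0]; fn=src[src.index("def vedge"):src.index("line(range(252")]
exec(pre+fn)
g0=c['img']; cv2.imwrite('pics/rear.png',g0)
T=lambda x,y,z: proj(c,p+Rt@np.array([x,y,0])/1000+[0,0,z-p[2]],s)
print(np.round(T(-10,0,.213)),np.round(T(0,-12,.213)),np.round(T(0,12,.213)))
for u in range(270,362,6): print(u,' '.join(str(int(v)//10) for v in g[270:352:3,u]))
E
python3 rear.py
```

```text
time: 37.75
tool_pos: [0.541, 0.0752, 0.1652]
tool_rot: [3.141, -0.0, 1.295]
contact_force: [0.5, -0.6, -0.0]
opening: 0.0445
time: 38.25
tool_pos: [0.5411, 0.0752, 0.1655]
tool_rot: [3.141, -0.0, 1.295]
contact_force: [-1.0, -0.4, 2.7]
opening: 0.0359
[315. 335.] [289. 315.] [342. 315.]
270 12 16 16 16 15 15 11 9 6 5 4 4 4 4 4 4 4 4 4 4 4 4 4 4 6 7 8 8
276 12 16 16 16 14 11 15 16 16 15 15 15 15 15 14 14 13 13 14 14 12 6 5 5 6 7 8 8
282 12 16 16 14 11 15 15 16 16 16 16 16 16 17 17 16 16 16 16 16 15 13 6 5 6 7 8 8
288 12 16 14 12 14 16 16 16 16 15 14 12 11 11 11 12 14 15 16 17 16 16 12 5 6 7 8 8
294 12 14 13 15 17 16 16 12 6 5 5 5 8 10 10 11 10 10 11 15 16 16 16 12 7 8 8 8
300 12 14 15 17 17 17 9 5 5 5 5 5 5 5 10 11 11 11 11 11 14 16 16 15 7 8 8 8
306 12 17 17 17 17 12 5 5 5 5 5 5 5 5 5 10 11 11 11 11 11 15 16 16 7 8 8 8
312 12 17 17 17 16 7 5 5 5 5 5 5 5 5 5 8 11 11 11 11 11 13 16 16 7 8 8 8
318 13 17 17 17 16 8 5 5 5 5 5 5 5 5 5 9 11 11 11 11 11 13 15 16 7 8 8 8
324 12 16 16 17 17 14 5 5 5 5 5 5 5 5 6 11 11 11 11 11 11 14 16 16 7 8 8 8
330 12 13 15 16 17 17 13 6 5 5 5 5 5 7 10 10 10 10 10 11 14 16 17 16 7 8 8 8
336 13 16 13 15 17 17 17 16 11 6 6 7 9 10 10 10 10 10 13 15 16 17 16 9 6 8 8 8
342 13 16 16 14 16 17 17 17 17 16 16 14 13 12 13 13 15 16 16 16 16 15 8 6 6 8 8 8
348 13 16 17 15 15 16 17 17 16 17 17 17 17 16 16 16 16 16 16 16 15 7 6 6 6 8 8 8
354 13 16 16 16 15 13 11 12 13 12 12 12 12 11 11 11 11 10 10 9 5 5 5 6 6 7 8 8
360 13 16 16 15 10 9 12 11 10 8 6 5 4 4 4 4 4 4 4 4 4 4 4 4 6 7 8 8
```

```bash
python3 - <<'E'
src=open('yawchk.py').read(); exec(src.split("Z=.212")[0]+src[src.index("def vedge"):src.index("line(range(252")])
line(range(278,294,1),322,343,-1,.213,'rear-left'); line(range(336,351,1),322,343,-1,.213,'rear-right')
line(range(230,258,2),262,300,-1,.213,'row l flat'); 
print(s['contact_force'],s['torque'])
E
```

```text
rear-left angle(flat vs row) deg -26.61 resid 0.03
rear-right angle(flat vs row) deg 31.76 resid 0.05
row l flat angle(flat vs row) deg -19.78 resid 0.41
[-0.17103381 -0.430451    2.61852678] [-0.0442077   0.15418509  0.01492406]
```

The gripped nut still reads -2.6° to the tool although the flats are flush with the pads, so the jaws themselves are slightly twisted against the stated frame. I turn the tool by that amount with the nut gripped, then reseat it.

```bash
python3 -m inch '[[[-1,0,-0.3,0],[-1,0,0,0],[0,0.2,0,0.022],[0,0.1,0,0.023],[0,0,0,0]]]' 1 20
python3 -m inch '[[[1,0,0,0],[0.6,0,0,0],[0,0,0,0]]]'
python3 -m inch '[[[0.7,0,0,0],[0,0,0,0]]]'
python3 - <<'E'
src=open('yawchk.py').read(); exec(src.split("Z=.212")[0]+src[src.index("def vedge"):src.index("line(range(252")])
line(range(278,294,1),320,345,-1,.213,'rear-left'); line(range(336,351,1),320,345,-1,.213,'rear-right')
X=Rt[:,0];Y=Rt[:,1]; print('Fx,Fy tool',s['contact_force']@X,s['contact_force']@Y,s['torque'])
E
```

```text
time: 38.98
tool_pos: [0.5406, 0.0731, 0.1655]
tool_rot: [-3.142, 0.0, 1.25]
contact_force: [-0.5, 1.7, 2.3]
opening: 0.0357
time: 39.35
tool_pos: [0.5411, 0.0742, 0.1655]
tool_rot: [3.141, 0.001, 1.25]
contact_force: [-1.9, -3.4, 2.5]
opening: 0.0359
time: 39.6
tool_pos: [0.5415, 0.0751, 0.1655]
tool_rot: [3.141, 0.0, 1.25]
contact_force: [-2.6, -3.5, 4.1]
opening: 0.0363
rear-left angle(flat vs row) deg -26.39 resid 0.04
rear-right angle(flat vs row) deg 32.09 resid 0.07
Fx,Fy tool -4.158073773436003 -1.3432779893652105 [-0.9111097   0.27605029  0.02148263]
```

```bash
python3 -m inch '[[[0.6,0,0,0],[0,0,0,0]]]'
python3 -m inch '[[[0.6,0,0,0],[0,0,0,0]]]'
python3 -m inch '[[[0.6,0,0,0],[0,0,0,0]]]'
```

```text
time: 39.9
tool_pos: [0.5414, 0.0752, 0.1655]
tool_rot: [3.142, 0.001, 1.25]
contact_force: [-1.7, -7.6, 4.9]
opening: 0.0361
time: 40.15
tool_pos: [0.5414, 0.0753, 0.1655]
tool_rot: [-3.141, 0.002, 1.25]
contact_force: [-3.5, -8.6, 4.1]
opening: 0.0359
time: 40.4
tool_pos: [0.5414, 0.0754, 0.1655]
tool_rot: [-3.141, 0.003, 1.25]
contact_force: [-3.2, -10.0, 5.1]
opening: 0.036
```

Seated: 10 N and no motion. I release, rise and re-measure.

```bash
python3 -m inch '[[[-0.8,0,0,0],[0,0,0,0]]]'
python3 -m inch '[[[0,0,0,0],[0,0,0,0],[0,0,0,0],[0,0,0,0]]]' 0.04 10
python3 -m inch '[[[-1,0,0,0],[0,0,-5,0],[0,0,-10,0],[0,0,-12,0],[0,0,-12,0],[0,0,-12,0],[0,0,0,0],[0,0,0,0]]]'
python3 yawchk.py
python3 - <<'E'
from h import *
c=read_camera('wrist'); g=cv2.cvtColor(c['img'],cv2.COLOR_BGR2GRAY)
for u in range(244,380,6): print(u,' '.join(f'{int(v)//10:2d}' for v in g[218:300:2,u]))
E
```

```text
time: 40.65
tool_pos: [0.5414, 0.0754, 0.1655]
tool_rot: [-3.141, 0.002, 1.25]
contact_force: [-3.5, -6.5, 4.5]
opening: 0.0357
time: 41.15
tool_pos: [0.5417, 0.0766, 0.1654]
tool_rot: [-3.141, -0.0, 1.25]
contact_force: [0.9, -1.4, -0.2]
opening: 0.0439
time: 42.15
tool_pos: [0.5412, 0.0754, 0.2162]
tool_rot: [-3.141, 0.0, 1.25]
contact_force: [-0.9, -0.4, 0.8]
opening: 0.0437
left angle deg -2.74 y -18.4 resid 0.07
right angle deg -1.81 y 17.6 resid 0.03
nut1 left-adj front flat (want +-30) angle(flat vs row) deg -32.1 resid 0.84
nut2 right-adj front flat angle(flat vs row) deg 32.17 resid 0.11
rim outer angle(flat vs row) deg 1.05 resid 83.93
nut rear-left flat angle(flat vs row) deg -28.37 resid 0.18
nut rear-right flat angle(flat vs row) deg 31.65 resid 0.12
244 12 12 12 12 11 11 11 13 15 14  6  5  5  5  5  5  5  5  5  5  5  5  5  5  5  5  5  5  4  5  5  5  5  4  5  4  7 12 12 12 12
250 12 12 12 12 12 12 12 14 14 14 12  5  5  5  5  5  5  5  5  5  5  5  5  4  5  5  5  5  5  5  5  5  5  5  5  8 12 12 12 12 12
256 12 12 12 12 12 12 12 15 16 16 15 13  6  5  5  5  5  5  5  5  5  5  5
[... 1894 characters left out ...]
 8  9  9  9  9  9  8  8 10 11 11 11 11 12  8  6  6  6  6  6  6  6
352 12 12 12 12 12 10 10 13 15 16 15 15 12  5  5  5  5  5  5  5  5  5  5  5  5  5  6  6  6  6  6  6  6  6  6  6  6  6  6  6  6
358 12 12 12 12 12 13 16 16 16 16 14  6  5  5  5  5  5  5  5  5  5  5  5  5  5  6  6  6  6  6  6  6  6  6  6  6  6  6  6  6  6
364 12 12 12 12 14 16 16 15 14  7  5  5  5  5  5  5  5  5  5  5  5  5  5  5  6  6  6  6  6  6  6  6  6  6  6  5  4  4  4  4  4
370 12 12 12 12 16 16 15 10  5  5  5  5  5  5  5  5  5  5  5  4  5  5  5  4  5  6  6  6  6  6  6  6  6  6 11 12 12 12 11 10  8
376 12 12 12 12 14 14 12  5  5  5  5  4  5  5  5  5  5  5  5  5  4  4  5  5  6  6  6  6  6  6  6  6  6  6  6 11 12 12 12 12 12
```

```bash
python3 - <<'E'
src=open('yawchk.py').read(); exec(src.split("Z=.212")[0]+src[src.index("def vedge"):src.index("line(range(252")])
line(range(252,275),234,256,-1,.213,'nut1 flat'); line(range(350,372),226,250,-1,.213,'nut2 flat')
line(range(288,304),278,300,-1,.213,'rear-left')
# seam minima (contact lines) left / right
for n,us,f in(('L',range(290,308,2),lambda u:247-(u-286)*.5),('R',range(322,342,2),lambda u:237+(u-322)*.5)):
    print(n,[int(g[int(f(u))-6:int(f(u))+7,u].min()) for u in us])
E
```

```text
nut1 flat angle(flat vs row) deg -27.63 resid 0.09
nut2 flat angle(flat vs row) deg 32.46 resid 0.09
rear-left angle(flat vs row) deg -26.24 resid 0.06
L [117, 117, 117, 118, 120, 120, 122, 124, 125]
R [140, 139, 140, 138, 137, 137, 137, 140, 145, 145]
```

```bash
python3 -m inch '[[[0,0,-15,0],[0,0,-30,0],[0,0,-40,0],[0,0,-30,0],[-20,0,0,0],[-40,0,0,0],[-50,0,0,0],[-40,0,0,0],[0,0,0,0],[0,0,0,0]]]'
python3 - <<'E'
from h import *
print(observe()['contact_force'])
for n in('scene','side'):
    c=read_camera(n); cv2.imwrite(f'pics/{n}9.png',c['img'])
    for k,z in dict(nut_center=.2045,door_handle=.222,bin=0,housing=0,wrench=0,row1_center=.2045,row2_center=.2045).items():
        for q in place_of(n,k)[:1 if k!='nut_center' else 3]: print(n,k,round(q['conf'],2),np.round(q['at']),np.round(onz(c,q['at'],z),3))
E
```

```text
time: 43.55
tool_pos: [0.4938, -0.067, 0.3311]
tool_rot: [-3.141, -0.0, 1.249]
contact_force: [-0.1, -0.2, -0.3]
opening: 0.0438
[-0.13336944 -0.20217684 -0.25750631]
scene nut_center 0.42 [235. 318.] [0.584 0.023 0.205]
scene door_handle 0.74 [250. 411.] [0.481 0.201 0.222]
scene bin 0.67 [400. 417.] [0.596 0.36  0.   ]
scene housing 0.88 [364. 488.] [0.408 0.39  0.   ]
side nut_center 0.8 [371. 278.] [ 0.381 -0.329  0.205]
side nut_center 0.73 [206. 308.] [0.545 0.076 0.205]
side door_handle 0.77 [175. 272.] [0.483 0.199 0.222]
side housing 0.55 [200. 242.] [0.413 0.389 0.   ]
side wrench 0.89 [436. 384.] [ 0.567 -0.417  0.   ]
side row1_center 0.59 [197. 314.] [0.569 0.105 0.205]
side row2_center 0.48 [197. 296.] [0.525 0.118 0.205]
```

Row yaw -2.4° and nut yaw -2.0° in the tool frame: flush to within the measurement. One last check that the door has not moved since it was opened.

```bash
python3 - <<'E'
import cv2,numpy as np
for n,(r,c) in dict(scene=(253,411),side=(176,272)).items():
    a=cv2.imread(f'pics/{n}1.png',0);b=cv2.imread(f'pics/{n}9.png',0)
    for nm,(rr,cc,h) in dict(handle=(r,c,14)).items():
        t=a[rr-h:rr+h,cc-h:cc+h]; m=cv2.matchTemplate(b[rr-h-12:rr+h+12,cc-h-12:cc+h+12],t,cv2.TM_CCOEFF_NORMED); _,v,_,l=cv2.minMaxLoc(m); print(n,nm,round(v,2),np.array(l)-12)
    for nm,p in dict(scene=dict(bin=(399,414),housing=(363,485)),side=dict(bin=(196,303),housing=(204,242),wrench=(438,384)))[n].items():
        a0=cv2.imread(f'pics/{n}0.png',0);h=20;rr,cc=p;rr=min(rr,447)
        t=a0[rr-h:rr+h,cc-h:cc+h]; m=cv2.matchTemplate(b[rr-h-12:rr+h+12,cc-h-12:cc+h+12],t,cv2.TM_CCOEFF_NORMED); _,v,_,l=cv2.minMaxLoc(m); print(n,nm,round(v,2),np.array(l)-12)
E
```

```text
scene handle 0.95 [0 0]
scene bin 1.0 [0 0]
scene housing 0.6 [0 0]
side handle 0.6 [-12   7]
side bin 0.25 [-12 -12]
side housing 0.89 [-7  1]
side wrench 1.0 [0 0]
```

```bash
python3 -c "
from cell import *
print(hand_in(), observe()['time'])"
```

```text
the job is handed in; nothing more can be done
the job is handed in; nothing more can be done
```

The door is open against its stop, and the steel M24 nut lies flat in the middle notch of the upper tray, starting the second row. I handed the job in at about 45 s on the robot's clock; the limit is 61 s.

**What I did**
- **Door:** The first close on the handle missed, because the real fingertips end about 38 mm behind the reported TCP. I went lower, gripped the bar and swung the door about 100° along its arc. Forces stayed under 10 N until the tool stopped moving.
- **Nut:** I gripped the steel nut by its flats, set it on the tray floor and slid it into the notch.
- **Correction:** It first sat about 3° out of line with the row, because the jaws are slightly twisted against the stated frame. I regripped it, turned it true and pushed it home until it stopped at about 10 N.

**Last checks**
- **Fit:** In the wrist camera's close view the nut lies about 0.4° off the row, within what I could measure. Both contact seams looked closed. This was by pixel measurement after the final seating; my last viewed picture was from before the correction.
- **Position:** The side camera's network put the nut at (0.545, 0.076), against an expected (0.539, 0.078).
- **Gripper:** It is open and clear of everything, with no contact force.
- **Door and bystanders:** In the scene camera the handle has not moved since opening, and the bin and housing show no shift from the start. The side camera shows no shift of the wrench.

**Checks that disagreed**
- The side camera's match for the handle, bin and housing was poor or shifted. I put that down to shadow and the open door, and relied on the scene camera. The scene camera's own match for the housing was weak (0.6).
- The scene network reported a weak nut at the wrong place; it is probably the turquoise one.

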